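# Centre an exhibit on the photo plinth and take its picture

## Task

The little prize cup, an exhibit that must not be gripped or lifted, stands off-centre on the round white photo plinth and wobbles on its felt pad. Nudge it with light fingertip taps, without hitting it hard or knocking it over, until its black base stands at rest wholly inside the plinth's printed dark ring. Then press the red shutter button on the camera release all the way down to take the picture, let it come up again, and leave everything else on the desk where it is.

Things in the scene. Friction and masses are not known exactly. Their poses are not given: they have to be found in the camera images.
- plinth: fixed, heavy round white plinth, 100 mm diameter, 40 mm high. Origin on its axis at desk level; z up; its yaw means nothing. Its flat top carries a printed dark ring round the centre, 52 mm inside diameter.
- cup: loose silver prize cup, 110 g, 60 mm high. Round black base 40 mm in diameter, its upright edge 1.5 to 13 mm above the plinth top; all above is narrower (at most 19 mm from the axis). It rocks on a felt pad 22 mm across under the base. Pushed at the base it slides upright (friction 0.5 to 0.7); pushed at the mouth it topples. Origin on its axis under the pad (40 mm above the desk); z along its axis.
- shutter_top (a point): centre of the top of the red shutter button, 24 mm diameter, standing 5 mm proud of a 40 mm round collar on a dark camera release (fixed to the desk, 105 x 56 mm); the top is 37 mm above the desk when up. Pressed straight down. The release stands to the left or right of the plinth.
- shutter (a joint): travel of the shutter button in m: 0 up, 0.005 fully down; sprung, takes about 4 N fully down.
- tape: roll of lifting tape lying flat, 72 mm outside diameter, 25 mm high; loose, leave alone. Origin at the centre of its underside
- jar: dark jar of print powder, 54 mm diameter, 58 mm high; loose, leave alone. Origin at the centre of its underside
- marker_a: yellow tent-shaped scene marker, 55 mm wide, 63 mm high; loose, leave alone. Origin at the centre of its underside
- marker_b: second yellow marker, like the first; loose, leave alone. Origin at the centre of its underside
- scale: flat white L-shaped photo scale, legs 100 and 80 mm, 4 mm thick; loose, leave alone. Origin at the centre of its underside
- brush: print brush lying flat, 180 mm long, 12 mm high; loose, leave alone. Origin at the centre of its underside
- torch: black pocket torch standing on its head, 36 mm diameter, 120 mm high; loose, leave alone. Origin at the centre of its underside

How it is judged:
By the outcome, as a careful person would: the job done as asked, in the order asked, and still so for the second after the job is handed in, with the robot touching nothing.
It also fails if it takes over 51 s, if anything falls off the work surface, if the arm or the gripper's body presses on something with over 40 N, if the wrist force passes 120 N, or if a joint passes its speed limit or range.

## Robot

A 6-joint arm with a two-finger parallel gripper is mounted at the origin on the work surface. World frame = base frame: x ahead of the robot, y to its left, z up, the work surface at z = 0. Lengths are in m, angles in rad, forces in N, time in s.
With the tool pointing down it reaches from about 0.3 to 0.775 m from the base axis. Payload 14.6 kg.
Tool frame: the origin (TCP) lies on the centre line of the jaws, within the pads' length; the fingertips stand 19 mm ahead of it and the grasp point (between the pads) is the TCP; z points along the fingers, y is the direction in which the jaws open and shut (so a half turn about z gives the same grasp; the last joint's range is limited). The gripper opens to 94 mm and grips with 3 to 60 N. Pads are 16 mm wide; open, the fingers measure 119 mm over their backs; the gripper's body (75 mm by 177 mm) begins 78 mm behind the grasp point.
Start: joints at [1.216, 0.3, 1.521, -0, 1.321, -0.067], TCP at [0.156, 0.527, 0.195] pointing down, gripper open.
Joint ranges: [-3.03, 3.03], [-0.79, 2.21], [0.23, 2.52], [-1.04, 4.18], [0, 3.07], [-2.55, 2.55]. Speed limits (rad/s): [2.22, 2.22, 2.57, 3.14, 3.14, 3.14].

## Interface

Orientations are given as [roll, pitch, yaw] about the fixed x, y, z axes, in that order (R = Rz(yaw) Ry(pitch) Rx(roll)).
In Python, from station import ctrl gives the robot as it stands. The module is installed in compiled form; this text tells all that it offers.
- The arm moves only by the shell command python3 -m creep 'ROWS' [FORCE]. ROWS is a JSON object of lists of equal length, an entry for each row: "translation": the shift along the world's x, y, z in mm, a list of three; "yaw": the turn about the world's z in rad; "gripper": the closure in counts, from 0 (fully open) to 255 (shut). A call has 1 to 5 rows; each row is the pose to reach, as a shift and turn from the pose measured when the call began; what a row does not reach only later rows make up. A row lasts 1/12 s, in which the tool goes at most 41.7 mm and 7.16 degrees, less where a joint would pass 70% of its speed; a pose out of reach is approached as far as the arm can. A call with a gripper value outside its range is refused whole. The fingers move at their own pace and stop on an object; FORCE is the grip in N (left out, the last holds). Time passes only in rows, so rows that repeat a pose let the fingers close. It gives the time, the measured TCP pose, the force and the opening at its end, in the units of the state.
- ctrl.get_obs(): the state, without advancing time (a new reading comes with each control period).
- ctrl.camera(name): name is "scene" or "top"; returns a dict with "pixels" (384x512x3 uint8, red, green, blue), "depth" (384x512 float32, m along the optical axis (not along the pixel's ray), 0 where there is no reading), "fx", "fy", "cx", "cy" (pixels), "R" (3x3) and "t" (3): a world point X has camera coordinates R X + t. Camera axes: x right, y down, z forward; pixel columns grow to the right and rows downward; lengths in m; the calibration is good to about 2 mm. A picture is of the moment at which its call begins.
- ctrl.hand_in(): hands the job in, once; it reports no verdict.
The state is a dict: "time_s": time; "qpos": joint angles; "joint_vel": joint speeds; "tau": joint torques, N m; "ee_pos": TCP position; "eef_rot": TCP orientation; "force": force on the tool from outside, world axes, zero at the start; "moment": the same for the moment, N m; "grip_width": finger opening in m.
Only numpy, scipy, OpenCV 4.12 (cv2) and the standard library are available. Lean on these libraries where they do the work, as an engineer would, in place of code of your own. Each camera call takes 0.05 s, during which the arm holds its last target. There are 200 camera calls.

## Working session

There is one attempt and no reset: what is moved stays moved. The work goes in short steps, Python scripts to look and compute and a shell command to move; the robot and the scene stay as the last step left them, time stands still between calls to the robot, and variables do not carry over. Pictures are saved under pics/ and viewed, about 8 in all and at most 12, crops included, and the job is handed in when it is done.

```bash
mkdir -p pics
cat > h.py <<'E'
import numpy as np, cv2
from station import ctrl
def cam(n,save=None,crop=None,k=1):
    c=ctrl.camera(n); 
    if save:
        p=cv2.cvtColor(c["pixels"],cv2.COLOR_RGB2BGR)
        if crop: x0,y0,x1,y1=crop; p=p[y0:y1,x0:x1]
        cv2.imwrite("pics/"+save,cv2.resize(p,None,fx=k,fy=k,interpolation=cv2.INTER_CUBIC))
    return c
def ray(c,uv,z):
    uv=np.atleast_2d(uv).astype(float)
    d=np.c_[(uv[:,0]-c["cx"])/c["fx"],(uv[:,1]-c["cy"])/c["fy"],np.ones(len(uv))]@c["R"]
    o=-c["R"].T@c["t"]
    return o+d*((z-o[2])/d[:,2])[:,None]
def cloud(c):
    v,u=np.mgrid[:384,:512]; z=c["depth"]
    P=np.stack([(u-c["cx"])/c["fx"]*z,(v-c["cy"])/c["fy"]*z,z],-1)
    return (P-c["t"])@c["R"]
E
python3 - <<'E'
from h import *
for n in("scene","top"):
    c=cam(n,n+"0.png",k=1.5); print(n,-c["R"].T@c["t"],c["R"][2],c["fx"])
    h=cv2.cvtColor(c["pixels"],cv2.COLOR_RGB2HSV)
    m=((h[...,0]<8)|(h[...,0]>172))&(h[...,1]>150)&(h[...,2]>80)
    P=cloud(c); k=cv2.connectedComponentsWithStats(m.astype(np.uint8))
    for i in range(1,k[0]):
        if k[2][i,4]>20: print(k[2][i],k[3][i],ray(c,k[3][i],.037),np.median(P[k[1]==i],0))
print(ctrl.get_obs())
E
```

```text
scene [ 1.00072478 -0.90437622  0.76521452] [-0.37390311  0.73983284 -0.55932444] 468.04080869466475
[400 110   5  17  52] [401.82692308 118.82692308] [[0.80899103 0.64689369 0.037     ]] [0.83018721 0.45824924 0.11786487]
[270 149   8   6  39] [273.56410256 151.64102564] [[0.49688151 0.25246563 0.037     ]] [0.49764783 0.24846257 0.03897976]
top [0.39435863 0.01181371 1.36500023] [ 0.10534317  0.00784503 -0.99440498] 450.0892942158676
[90 79  9 13 46] [94.54347826 84.58695652] [[0.86109838 0.48935591 0.037     ]] [0.83075433 0.46041098 0.10723111]
[167 198   9   9  67] [171.         202.11940299] [[0.49773776 0.25468249 0.037     ]] [0.49753907 0.25396227 0.03897244]
{'time_s': 0.1, 'qpos': array([ 1.21643027e+00,  3.00402999e-01,  1.52149134e+00,  9.40739432e-06,
        1.32068906e+00, -6.66285102e-02]), 'joint_vel': array([-0.0005362 , -0.0022921 , -0.00151657,  0.00063959, -0.0001949 ,
       -0.00093214]), 'tau': array([ 1.38727777e-03, -5.32639861e+01, -3.53289199e+01,  7.09779072e-02,
        2.33946828e-02, -6.85015198e-05]), 'ee_pos': array([0.15601568, 0.5271661 , 0.19416165]), 'eef_rot': array([-3.14060471e+00, -7.50554997e-05,  2.85385273e+00]), 'force': array([-0.59373581, -0.21058645,  0.27498723]), 'moment': array([-0.00787949,  0.0133114 ,  0.03197552]), 'grip_width': 0.0940203129759919}
```

View pics/scene0.png

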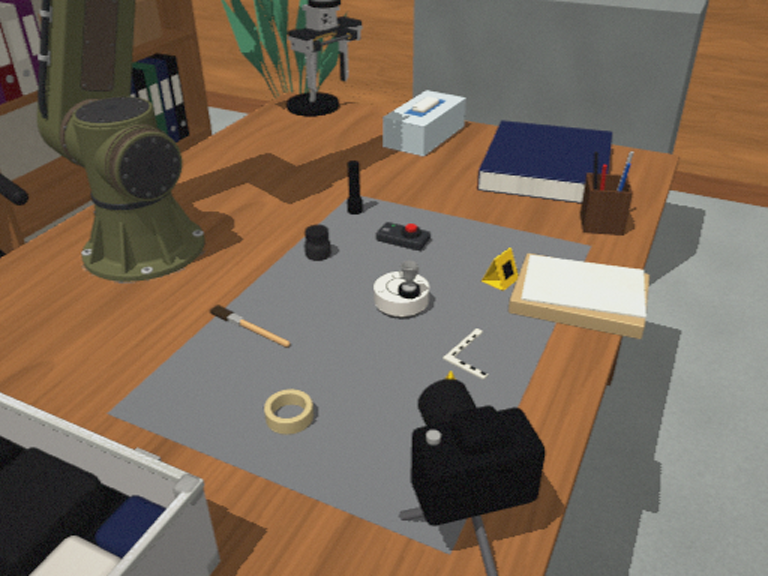

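View pics/top0.png

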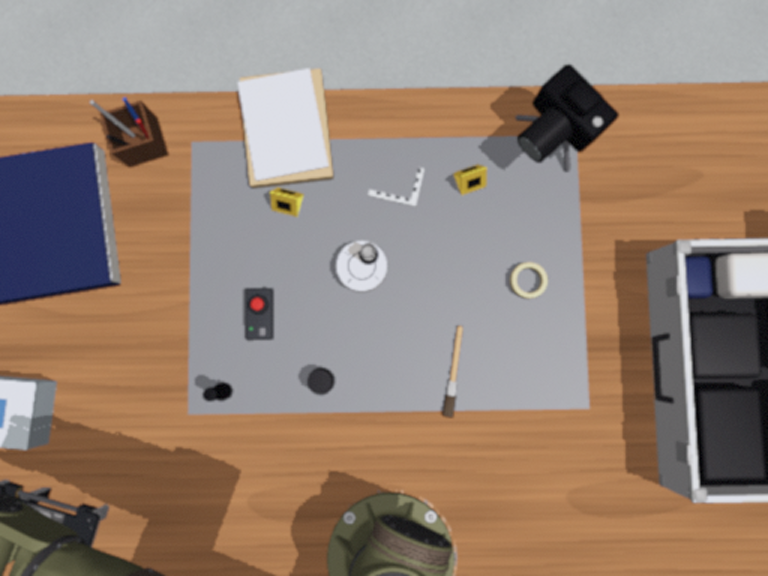

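The scene view shows the plinth near (402,292) with the cup on it, and the red button at (411,229). In the top view the plinth is at (361,266), the cup at (368,254), towards far right, and the release at (258,305). Next I measure the plinth and cup.

```bash
cat > m.py <<'E'
from h import *
import sys
def circ(q):
    A=np.c_[2*q,np.ones(len(q))]; s=np.linalg.lstsq(A,(q**2).sum(1),rcond=None)[0]
    return s[:2],np.sqrt(s[2]+s[:2]@s[:2])
def measure(save=None):
    out={}
    for n,b in(("top",(205,145,275,215)),("scene",(235,160,300,225))):
        c=cam(n,save and n+save,b,8); P=cloud(c); h=cv2.cvtColor(c["pixels"],cv2.COLOR_RGB2HSV).astype(int)
        box=np.zeros((384,512),bool); box[b[1]:b[3],b[0]:b[2]]=1
        out[n]=(c,P,h,box)
    return out
E
python3 - <<'E'
from m import *
o=measure("1.png")
for n,(c,P,h,box) in o.items():
    w=box&(h[...,2]>150)&(h[...,1]<60)&(abs(P[...,2]-.04)<.006)
    pts=np.argwhere(w)[:,::-1].astype(np.int32); hull=cv2.convexHull(pts)[:,0]
    q=ray(c,hull,.04)[:,:2]; print(n,"plinth",len(pts),np.median(P[w][:,2]),circ(q),cv2.minEnclosingCircle(q.astype(np.float32)))
    near=box&(P[...,2]>.044)&(P[...,2]<.14)
    cc=near&(h[...,2]<70)
    print(" dark",cc.sum(),P[cc].mean(0) if cc.any() else 0, P[near].min(0),P[near].max(0))
    ys,xs=np.nonzero(cc); print(xs.min(),xs.max(),ys.min(),ys.max())
    hi=near&(P[...,2]>.09); print(" rim",hi.sum(),P[hi].mean(0),P[hi].min(0),P[hi].max(0))
E
```

```text
top plinth 694 0.039500833255256204 (array([0.56894947, 0.04645055]), np.float64(0.04928364115792102)) ((0.5689086318016052, 0.04626651108264923), 0.04976532608270645)
 dark 9 [0.57832707 0.03655226 0.05218853] [0.52970266 0.00180479 0.04400395] [0.60422796 0.09355443 0.10263722]
240 249 171 174
 rim 42 [0.59305748 0.03201124 0.09681126] [0.57815715 0.01857505 0.09004173] [0.60422796 0.04719128 0.10263722]
scene plinth 444 0.03972247917143987 (array([0.5695834 , 0.04353535]), np.float64(0.051347021013963046)) ((0.5699666738510132, 0.04258644953370094), 0.05448121204972267)
 dark 65 [0.59539749 0.02283953 0.05084438] [0.54113838 0.01051155 0.0440181 ] [0.60951153 0.05491278 0.10059414]
266 279 188 198
 rim 70 [0.58844417 0.03511066 0.09531598] [0.57363147 0.01719894 0.09028676] [0.60313671 0.05091983 0.10059414]
```

View pics/scene1.png

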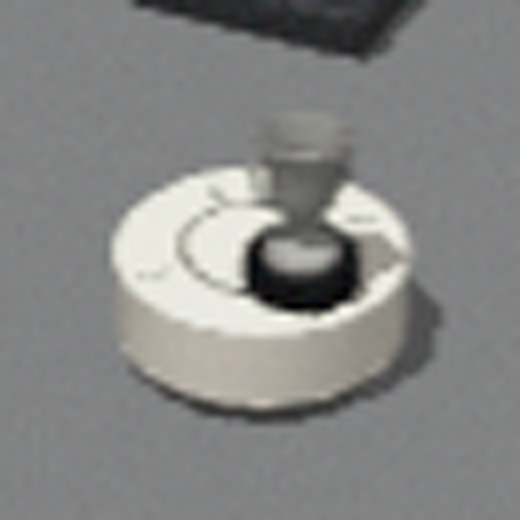

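View pics/top1.png

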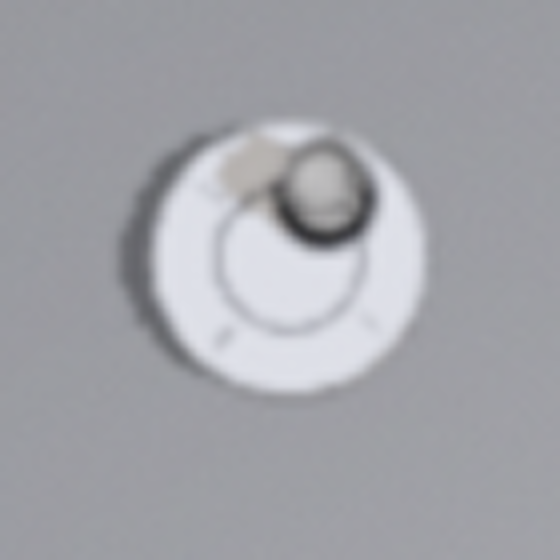

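The scene crop shows the black base at x 245–360, bottom edge at 310, on the ring's near-right edge. The top crop shows the cup at (323,192), the ring centre at about (289,257) and the base's dark edge down to 247. Next is a sub-pixel circle fit with the known radius.

```bash
cat >> m.py <<'E'
from scipy.optimize import least_squares
K=8
def up(c,b):
    g=c["pixels"][b[1]:b[3],b[0]:b[2]]
    return cv2.resize(g,None,fx=K,fy=K,interpolation=cv2.INTER_CUBIC)
def px(U,b): return (np.asarray(U,float)+.5)/K-.5+np.array(b[:2])
def biggest(m):
    cs=cv2.findContours(m.astype(np.uint8),cv2.RETR_EXTERNAL,cv2.CHAIN_APPROX_NONE)[0]
    return max(cs,key=cv2.contourArea)[:,0]
def fit(q,r,p0):
    s=least_squares(lambda p:np.hypot(*(q-p).T)-r,p0,loss="soft_l1",f_scale=.0007); return s.x,np.abs(s.fun).mean()
B={"top":(205,145,275,215),"scene":(235,160,300,225)}
def plinth(c,n):
    im=up(c,B[n]); hsv=cv2.cvtColor(im,cv2.COLOR_RGB2HSV)
    m=im.min(2)>185 if n=="top" else im.min(2)>165
    h=cv2.convexHull(biggest(m))[:,0]
    return ray(c,px(h,B[n]),.04)[:,:2]
def cup(c,n,p0):
    im=up(c,B[n]).max(2); m=im<(110 if n=="top" else 100)
    m=cv2.morphologyEx(m.astype(np.uint8),cv2.MORPH_OPEN,np.ones((5,5)))
    # keep only dark stuff near p0
    z=.053 if n=="top" else .0415
    v,u=np.nonzero(m); q=ray(c,px(np.c_[u,v],B[n]),z)[:,:2]
    k=np.hypot(*(q-p0).T)<.035; mm=np.zeros_like(m); mm[v[k],u[k]]=1
    h=cv2.convexHull(biggest(mm))[:,0]
    h=cv2.approxPolyDP(h,0,True)[:,0]
    # densify hull, keep the camera-facing edge
    t=np.zeros_like(mm); cv2.polylines(t,[h.astype(np.int32)],True,1); v,u=np.nonzero(t)
    q=ray(c,px(np.c_[u,v],B[n]),z)[:,:2]
    d=(-c["R"].T@c["t"])[:2]-np.array([.57,.045]); d/=np.hypot(*d)
    p=np.array(p0,float)
    for _ in range(8):
        a=(q-p)@d/np.maximum(np.hypot(*(q-p).T),1e-6)
        p,e=fit(q[a>.2],.02,p)
    return p,e,(a>.2).sum()
E
python3 - <<'E'
from m import *
for n in("top","scene"):
    c=cam(n); q=plinth(c,n); print(n,"plinth",circ(q),fit(q,.05,[.57,.045]))
    print(n,"cup",cup(c,n,[.592,.029]))
E
```

```text
top plinth (array([0.56953204, 0.04671053]), np.float64(0.04992554888551682)) (array([0.56961366, 0.04671209]), np.float64(0.0002538917189556212))
top cup (array([0.59272149, 0.03412379]), np.float64(0.0007178825146887511), np.int64(131))
scene plinth (array([0.57035345, 0.03070886]), np.float64(0.057927387805728474)) (array([0.56870681, 0.04517853]), np.float64(0.005996395219953386))
scene cup (array([0.58963751, 0.03597619]), np.float64(0.00029385048763895495), np.int64(130))
```

```bash
cat >> m.py <<'E'
def plinth_fit(c,n):
    q=plinth(c,n); p=np.array([.569,.046]); 
    if n=="top": return fit(q,.05,p)
    d=(-c["R"].T@c["t"])[:2]-p; d/=np.hypot(*d)
    for _ in range(5):
        k=((q-p)@d<-.005); p,e=fit(q[k],.05,p)
    return p,e
def report(p0):
    r={}
    for n in("top","scene"):
        c=cam(n); p,e=plinth_fit(c,n); s,e2,k=cup(c,n,p0)
        print(n,"plinth",p.round(4),round(e*1e3,2),"cup",s.round(4),round(e2*1e3,2),k,"offset mm",((s-p)*1e3).round(1),round(np.hypot(*(s-p))*1e3,1))
        P=cloud(c);
E
python3 - <<'E'
from m import *
report([.592,.033])
c=cam("scene");q=plinth(c,"scene");print((q*1e3).round(0).astype(int).tolist())
E
```

```text
top plinth [0.5696 0.0467] 0.25 cup [0.5927 0.0341] 0.77 132 offset mm [ 23.2 -12.6] 26.4
scene plinth [0.5681 0.048 ] 0.63 cup [0.5897 0.0359] 0.3 131 offset mm [ 21.6 -12.1] 24.7
[[541, 90], [549, 90], [550, 90], [617, 60], [617, 59], [618, 58], [618, 56], [619, 55], [619, 48], [619, 44], [619, 37], [618, 35], [599, -30], [597, -31], [590, -35], [587, -35], [578, -35], [578, -34], [577, -34], [536, 8], [534, 10], [527, 18], [526, 20], [521, 31], [519, 42], [518, 47], [518, 52], [519, 57], [520, 61], [526, 76], [526, 77], [527, 78], [534, 85], [535, 86], [538, 88]]
```

Both views agree within about 1.5 mm: the cup is at about (.591,.035), 25 mm off-centre, and needs pushing along (-.877,.482). I'll bring the closed fingers round behind it.

```bash
python3 -m creep '{"translation":[[28,-30,0],[56,-60,0],[84,-90,0],[112,-120,0],[140,-150,0]],"yaw":[-0.05,-0.1,-0.15,-0.2,-0.216],"gripper":[255,255,255,255,255]}' 20
python3 -m creep '{"translation":[[28,-30,0],[56,-60,0],[84,-90,0],[112,-120,0],[140,-150,0]],"yaw":[0,0,0,0,0],"gripper":[255,255,255,255,255]}'
python3 -m creep '{"translation":[[28,-30,0],[56,-60,0],[84,-90,0],[112,-120,0],[140,-150,0]],"yaw":[0,0,0,0,0],"gripper":[255,255,255,255,255]}'
```

```text
time_s: 0.87
ee_pos: [0.297, 0.3758, 0.1947]
eef_rot: [3.141, 0.0, 2.635]
force: [0.2, 1.4, 0.1]
grip_width: 0.0641
time_s: 1.28
ee_pos: [0.438, 0.224, 0.195]
eef_rot: [3.141, 0.0, 2.635]
force: [0.8, 1.0, 0.8]
grip_width: 0.0309
time_s: 1.7
ee_pos: [0.5792, 0.0721, 0.1951]
eef_rot: [3.141, 0.001, 2.635]
force: [-0.7, 1.5, 0.1]
grip_width: 0.0006
```

```bash
python3 -m creep '{"translation":[[28,-30,0],[55,-61,0],[55,-61,-30],[55,-61,-60],[55,-61,-75]],"yaw":[0,0,0,0,0],"gripper":[255,255,255,255,255]}'
python3 -m creep '{"translation":[[0,0,-20],[0,0,-38],[0,0,-50],[0,0,-56],[0,0,-56]],"yaw":[0,0,0,0,0],"gripper":[255,255,255,255,255]}'
python3 - <<'E'
from m import *
cam("scene","scene2.png",(225,130,315,210),8)
print(ctrl.get_obs()["force"])
E
```

```text
time_s: 2.12
ee_pos: [0.6331, 0.0103, 0.1161]
eef_rot: [-3.141, -0.003, 2.634]
force: [-0.2, -0.5, -0.5]
grip_width: 0.0002
time_s: 2.53
ee_pos: [0.6327, 0.0103, 0.0591]
eef_rot: [-3.14, -0.005, 2.634]
force: [0.3, 0.5, -0.0]
grip_width: 0.0008
[ 0.41198158  1.55428939 -0.6782758 ]
```

View pics/scene2.png

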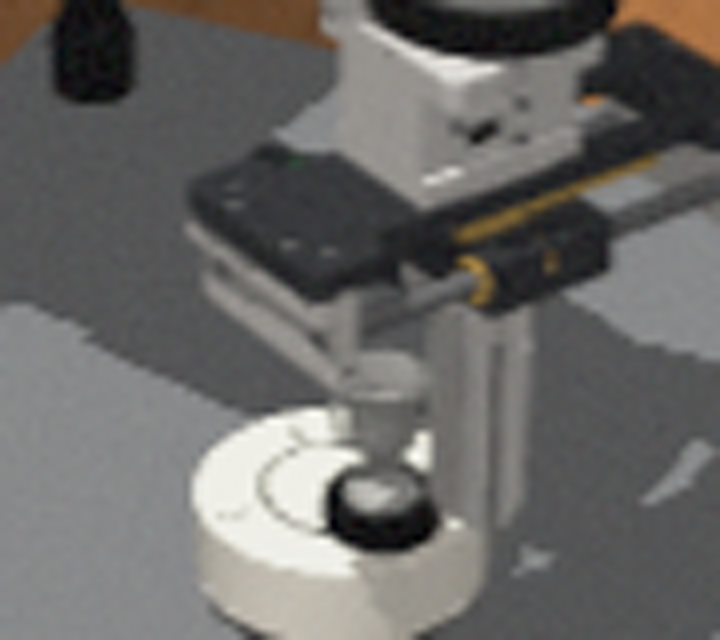

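The fingers stand behind the cup at (480,430), with the cup at (383,510). The tip is level with the plinth top, so I raise it 5 mm, then approach and push slowly.

```bash
python3 -m creep '{"translation":[[0,0,5],[-3,1.7,5],[-6,3.4,5],[-9,5.1,5],[-11,6.2,5]],"yaw":[0,0,0,0,0],"gripper":[255,255,255,255,255]}'
python3 -m creep '{"translation":[[-0.9,0.5,0],[-1.7,1,0],[-2.6,1.5,0],[-3.5,2,0],[-4.4,2.5,0]],"yaw":[0,0,0,0,0],"gripper":[255,255,255,255,255]}'
python3 -m creep '{"translation":[[-0.9,0.5,0],[-1.7,1,0],[-2.6,1.5,0],[-3.5,2,0],[-4.4,2.5,0]],"yaw":[0,0,0,0,0],"gripper":[255,255,255,255,255]}'
python3 -m creep '{"translation":[[-0.9,0.5,0],[-1.7,1,0],[-2.6,1.5,0],[-3.5,2,0],[-4.4,2.5,0]],"yaw":[0,0,0,0,0],"gripper":[255,255,255,255,255]}'
python3 - <<'E'
from m import *
c=cam("scene"); print(cup(c,"scene",[.587,.037]))
E
```

```text
time_s: 3.0
ee_pos: [0.6219, 0.0169, 0.0657]
eef_rot: [-3.141, -0.003, 2.634]
force: [0.2, 0.0, 0.5]
grip_width: 0.0005
time_s: 3.42
ee_pos: [0.6174, 0.0194, 0.0656]
eef_rot: [-3.141, -0.003, 2.634]
force: [-0.5, -0.6, -0.4]
grip_width: 0.0006
time_s: 3.83
ee_pos: [0.6129, 0.0219, 0.0656]
eef_rot: [-3.141, -0.003, 2.634]
force: [-0.1, 0.6, -0.9]
grip_width: 0.0002
time_s: 4.25
ee_pos: [0.6085, 0.0244, 0.0657]
eef_rot: [-3.141, -0.003, 2.634]
force: [0.4, -0.5, 0.6]
grip_width: 0.0004
(array([0.58775919, 0.03610005]), np.float64(0.0003175998383942385), np.int64(128))
```

```bash
python3 -m creep '{"translation":[[-0.9,0.5,0],[-1.7,1,0],[-2.6,1.5,0],[-3.5,2,0],[-4.4,2.5,0]],"yaw":[0,0,0,0,0],"gripper":[255,255,255,255,255]}'
python3 -m creep '{"translation":[[-0.9,0.5,0],[-1.7,1,0],[-2.6,1.5,0],[-3.5,2,0],[-4.4,2.5,0]],"yaw":[0,0,0,0,0],"gripper":[255,255,255,255,255]}'
python3 - <<'E'
from m import *
c=cam("scene","scene3.png",(225,130,315,210),8); print(cup(c,"scene",[.580,.041]))
E
```

```text
time_s: 4.72
ee_pos: [0.6039, 0.0271, 0.0657]
eef_rot: [-3.141, -0.003, 2.634]
force: [0.9, -0.1, 0.6]
grip_width: 0.0002
time_s: 5.13
ee_pos: [0.5995, 0.0296, 0.0658]
eef_rot: [-3.141, -0.002, 2.634]
force: [1.5, -1.1, 2.5]
grip_width: 0.0006
(array([0.57983923, 0.04287805]), np.float64(0.0013480636467410809), np.int64(134))
```

View pics/scene3.png

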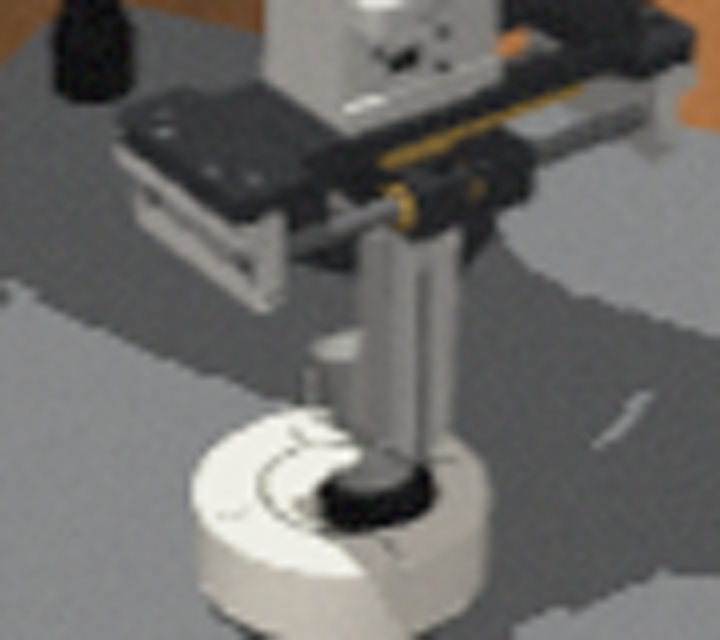

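The cup is leaning away from the fingers: its mouth is at (340,345) over a base at (378,495), so the tip is riding too high. I back off slowly.

```bash
python3 -m creep '{"translation":[[0.4,-0.25,0],[0.9,-0.5,0],[1.7,-1,0],[2.6,-1.5,0],[3.5,-2,0]],"yaw":[0,0,0,0,0],"gripper":[255,255,255,255,255]}'
python3 -m creep '{"translation":[[0.9,-0.5,0],[1.7,-1,0],[2.6,-1.5,0],[3.5,-2,0],[4.4,-2.5,0]],"yaw":[0,0,0,0,0],"gripper":[255,255,255,255,255]}'
python3 -m creep '{"translation":[[1.7,-1,0],[3.5,-2,0],[5.3,-3,0],[7,-4,0],[8.8,-5,0]],"yaw":[0,0,0,0,0],"gripper":[255,255,255,255,255]}'
python3 - <<'E'
from m import *
c=cam("scene","scene4.png",(225,130,315,210),8); print(cup(c,"scene",[.587,.038]))
# fingertip: low points of cloud on finger
P=cloud(c); m=(abs(P[...,0]-.62)<.03)&(abs(P[...,1]-.02)<.03)&(P[...,2]>.043)&(P[...,2]<.12)
Q=P[m]; 
for a,b in((.043,.05),(.05,.06),(.06,.08),(.08,.1),(.1,.12)):
    k=(Q[:,2]>a)&(Q[:,2]<b); print(a,k.sum(),Q[k].min(0) if k.any() else 0,Q[k].max(0) if k.any() else 0)
E
```

```text
time_s: 5.6
ee_pos: [0.6028, 0.0276, 0.0656]
eef_rot: [-3.141, -0.003, 2.634]
force: [0.3, -0.4, -0.0]
grip_width: 0.0004
time_s: 6.02
ee_pos: [0.6073, 0.0251, 0.0656]
eef_rot: [-3.141, -0.003, 2.634]
force: [-0.5, 0.1, -0.9]
grip_width: 0.0
time_s: 6.43
ee_pos: [0.6163, 0.02, 0.0656]
eef_rot: [-3.141, -0.003, 2.634]
force: [-0.7, -0.6, -0.4]
grip_width: 0.0005
(array([0.5894675 , 0.03463204]), np.float64(0.00024298295290283198), np.int64(127))
0.043 22 [0.59139482 0.01488978 0.0431006 ] [0.61749921 0.04247506 0.04990443]
0.05 54 [0.59014433 0.01549541 0.050069  ] [0.60787135 0.04860998 0.05987103]
0.06 17 [0.59048256 0.01115384 0.06086431] [0.62510499 0.03445599 0.07930767]
0.08 82 [0.59039308 0.00144388 0.0808352 ] [0.62907342 0.02801048 0.09998366]
0.1 80 [0.60320525 0.00329304 0.10035619] [0.62990805 0.02586448 0.11991816]
```

View pics/scene4.png

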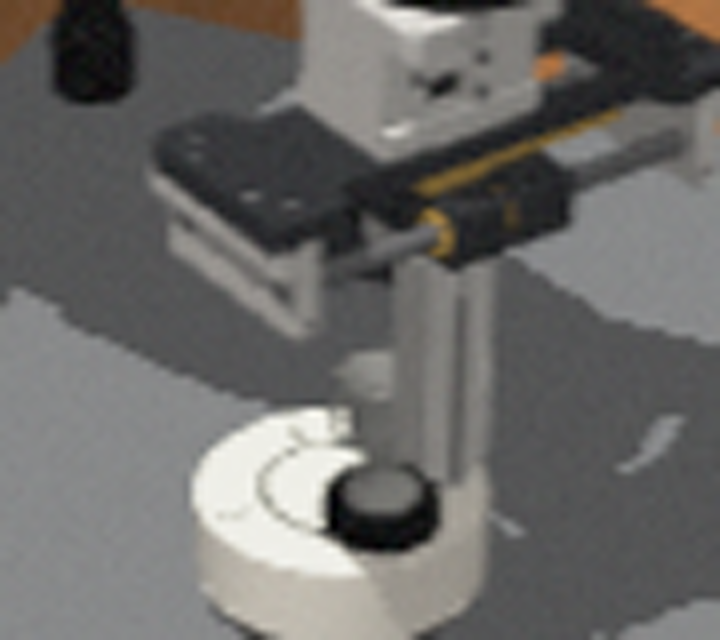

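Run:
```python
from m import *
c=cam("scene")
def pr(X):
    x=c["R"]@np.array(X)+c["t"]; u=np.array([c["fx"]*x[0]/x[2]+c["cx"],c["fy"]*x[1]/x[2]+c["cy"]]); return ((u-[225,130]+.5)*8-.5).round(0)
o=ctrl.get_obs(); p=o["ee_pos"]; print(p)
a=2.634; ex=np.array([np.cos(a),np.sin(a),0]); ey=np.array([-ex[1],ex[0],0])
for z in(.0466,.056,.066):
  print(z,[pr([*(p+s*.008*ex+t*.0125*ey)[:2],z]).tolist() for s,t in((1,1),(1,-1),(-1,-1),(-1,1))])
P=cloud(c)
# depth along finger columns
for U in(415,430,445,455,470,485):
  u=int(U/8+225); print(u,[tuple((P[v,u]*1e3).round(0).astype(int).tolist()) for v in range(178,196,2)])
```

```text
[0.61633975 0.01992452 0.06555255]
0.0466 [[393.0, 551.0], [453.0, 526.0], [483.0, 548.0], [422.0, 575.0]]
0.056 [[393.0, 528.0], [453.0, 502.0], [483.0, 525.0], [423.0, 551.0]]
0.066 [[393.0, 503.0], [454.0, 477.0], [484.0, 500.0], [423.0, 526.0]]
276 [(612, 7, 117), (611, 9, 110), (611, 8, 104), (611, 8, 98), (611, 8, 92), (612, 7, 86), (598, 40, 55), (600, 35, 53), (604, 26, 53)]
278 [(617, 8, 118), (618, 5, 114), (619, 3, 109), (617, 8, 100), (618, 7, 94), (618, 5, 89), (602, 44, 54), (606, 36, 53), (608, 31, 51)]
280 [(621, 11, 117), (622, 9, 112), (622, 10, 106), (621, 12, 98), (621, 13, 91), (622, 10, 88), (621, 12, 80), (602, 59, 38), (606, 50, 38)]
281 [(622, 15, 114), (623, 14, 110), (621, 18, 101), (622, 16, 96), (622, 15, 90), (621, 18, 82), (620, 21, 74), (605, 59, 39), (608, 50, 39)]
283 [(625, 21, 112), (626, 19, 107), (627, 17, 103), (625, 23, 92), (626, 19, 89), (626, 20, 82), (606, 70, 38), (612, 57, 42), (614, 51, 40)]
285 [(629, 23, 112), (630, 22, 107), (630, 23, 100), (628, 28, 90), (629, 27, 85), (586, 135, -1), (612, 70, 40), (615, 63, 39), (616, 61, 34)]
```

The cup is upright again and has not moved. The depth shows the real fingertip at z≈0.075, not 0.047, so the closed fingers end about 27 mm higher than stated. I retreat, descend in part and measure the tip properly.

```bash
cat >> m.py <<'E'
def tip(c,verbose=True):
    P=cloud(c); p=ctrl.get_obs()["ee_pos"]
    m=(np.hypot(P[...,0]-p[0],P[...,1]-p[1])<.02)&(P[...,2]<.14)&(P[...,2]>.044)
    m&=np.hypot(P[...,0]-.591,P[...,1]-.035)>.0 
    Q=P[m]; z=np.sort(Q[:,2]); print("tcp",p.round(4),"tip low z",z[:6].round(4),len(z))
    lo=Q[Q[:,2]>.085]; print("finger xy",lo[:,:2].min(0).round(4),lo[:,:2].max(0).round(4))
E
python3 -m creep '{"translation":[[4.4,-2.5,0],[8.8,-5,0],[13,-7.5,0],[13,-7.5,0],[13,-7.5,-10]],"yaw":[0,0,0,0,0],"gripper":[255,255,255,255,255]}'
python3 -m creep '{"translation":[[0,0,-5],[0,0,-5],[0,0,-5],[0,0,-5],[0,0,-5]],"yaw":[0,0,0,0,0],"gripper":[255,255,255,255,255]}'
python3 - <<'E'
from m import *
for n in("scene","top"): tip(cam(n))
c=cam("scene","scene5.png",(225,130,315,210),8)
P=cloud(c)
for u in range(277,292,2):
    print(u,[tuple((P[v,u]*1e3).round(0).astype(int).tolist()) for v in range(184,200,1) if np.hypot(*(P[v,u,:2]-ctrl.get_obs()["ee_pos"][:2]))<.03][-3:])
E
```

```text
time_s: 6.95
ee_pos: [0.6305, 0.0122, 0.0568]
eef_rot: [3.141, -0.001, 2.634]
force: [0.2, -0.1, -0.0]
grip_width: 0.0007
time_s: 7.37
ee_pos: [0.6305, 0.0122, 0.0521]
eef_rot: [3.141, -0.0, 2.634]
force: [1.3, 0.7, -0.1]
grip_width: 0.0
tcp [0.6306 0.0122 0.0521] tip low z [0.0635 0.0648 0.0652 0.0654 0.066  0.0685] 280
finger xy [ 0.6172 -0.007 ] [0.6445 0.0206]
tcp [0.6306 0.0122 0.0521] tip low z [] 0Traceback (most recent call last):
  File "<stdin>", line 2, in <module>
  File "m.py", line 66, in tip
    lo=Q[Q[:,2]>.085]; print("finger xy",lo[:,:2].min(0).round(4),lo[:,:2].max(0).round(4))
                                         ~~~~~~~~~~~~^^^
    return umr_minimum(a, axis, None, out, keepdims, initial, where)
ValueError: zero-size array to reduction operation minimum which has no identity
```

Run:
```python
from m import *
c=cam("scene","scene5.png",(225,130,315,210),8)
P=cloud(c);p=ctrl.get_obs()["ee_pos"]
for u in range(275,292,2):
    print(u,[tuple((P[v,u]*1e3).round(0).astype(int).tolist()) for v in range(180,200) if np.hypot(*(P[v,u,:2]-p[:2]))<.03][-3:])
```

```text
275 [(604, 21, 47), (605, 18, 46), (603, 22, 39)]
277 [(606, 28, 46), (607, 26, 44), (609, 22, 40)]
279 [(610, 33, 41), (611, 31, 39), (613, 25, 40)]
281 [(631, -4, 74), (615, 36, 37), (616, 33, 35)]
283 [(634, 1, 74), (634, 2, 71), (634, 2, 68)]
285 [(636, 10, 70), (637, 8, 68), (636, 11, 63)]
287 [(641, 11, 74), (641, 12, 70), (640, 15, 64)]
289 [(643, 19, 91), (642, 20, 87), (644, 16, 87)]
291 []
```

View pics/scene5.png

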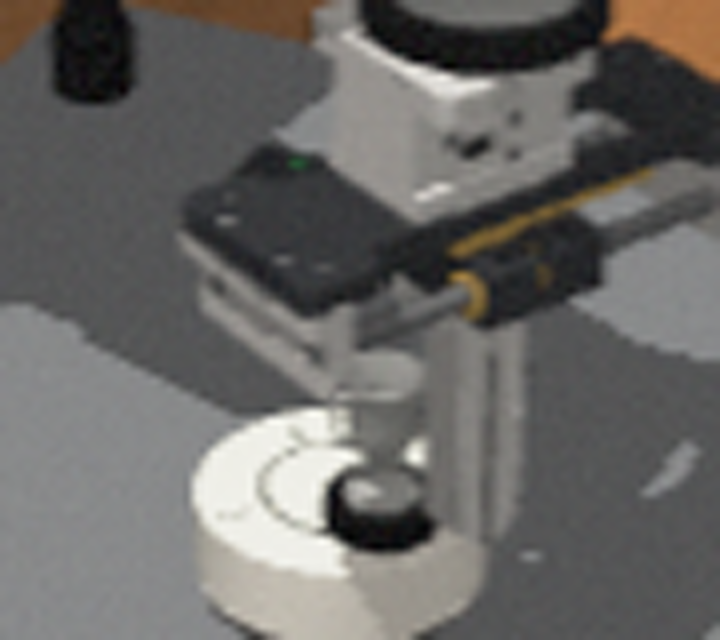

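The upright cup's base is at (383,505) and the finger bottom at about (480,540) is still above base level. Tip ≈ TCP+9.5 mm. I lower 15 mm and check again.

```bash
python3 -m creep '{"translation":[[0,0,-5],[0,0,-10],[0,0,-14],[0,0,-15],[0,0,-15]],"yaw":[0,0,0,0,0],"gripper":[255,255,255,255,255]}'
python3 - <<'E'
from m import *
c=cam("scene"); tip(c); print(cup(c,"scene",[.589,.035]))
P=cloud(c);p=ctrl.get_obs()["ee_pos"]
for u in range(279,291):
    print(u,[tuple((P[v,u]*1e3).round(0).astype(int).tolist()) for v in range(180,215) if np.hypot(*(P[v,u,:2]-p[:2]))<.028][-4:])
E
```

```text
time_s: 7.93
ee_pos: [0.6302, 0.0122, 0.0364]
eef_rot: [3.141, -0.001, 2.633]
force: [0.3, -0.3, -0.5]
grip_width: 0.0006
tcp [0.6304 0.0122 0.0368] tip low z [0.0449 0.0474 0.0486 0.051  0.0513 0.0516] 311
finger xy [ 0.6135 -0.007 ] [0.644  0.0201]
(array([0.58960832, 0.0351478 ]), np.float64(0.0007623591784483261), np.int64(123))
279 [(614, 25, 0), (616, 21, 1), (618, 16, 2), (620, 13, 1)]
280 [(616, 27, 0), (619, 21, 1), (621, 17, 2), (622, 14, 1)]
281 [(620, 24, 3), (620, 26, -2), (623, 17, 2), (625, 13, 2)]
282 [(622, 26, 2), (623, 25, 0), (626, 19, 2), (627, 15, 1)]
283 [(624, 30, 0), (624, 29, -2), (627, 23, -1), (629, 17, 1)]
284 [(627, 29, 2), (629, 25, 2), (631, 21, 2), (631, 19, 0)]
285 [(627, 37, -3), (631, 27, 1), (631, 26, -1), (636, 15, 4)]
286 [(631, 34, 0), (633, 29, 1), (634, 26, -1), (636, 23, -1)]
287 [(634, 35, 0), (636, 30, 1), (637, 26, 1), (637, 26, -3)]
288 [(636, 36, 0), (637, 32, 0), (639, 30, -1), (641, 24, 0)]
289 [(639, 37, 1), (640, 33, 0), (642, 28, 1), (644, 24, 1)]
290 [(643, 33, 1), (644, 31, -1), (645, 28, -2)]
```

```bash
python3 -m creep '{"translation":[[-2.4,1.4,0],[-4.8,2.8,0],[-7.2,4.1,0],[-9.6,5.5,0],[-12,6.9,0]],"yaw":[0,0,0,0,0],"gripper":[255,255,255,255,255]}'
python3 -m creep '{"translation":[[-0.9,0.5,0],[-1.7,1,0],[-2.6,1.5,0],[-3.5,2,0],[-4.4,2.5,0]],"yaw":[0,0,0,0,0],"gripper":[255,255,255,255,255]}'
python3 -m creep '{"translation":[[-0.9,0.5,0],[-1.7,1,0],[-2.6,1.5,0],[-3.5,2,0],[-4.4,2.5,0]],"yaw":[0,0,0,0,0],"gripper":[255,255,255,255,255]}'
python3 - <<'E'
from m import *
c=cam("scene","scene6.png",(225,130,315,210),8); tip(c); print(cup(c,"scene",[.585,.037]))
E
```

```text
time_s: 8.4
ee_pos: [0.6182, 0.0193, 0.0369]
eef_rot: [3.141, -0.0, 2.634]
force: [0.1, 0.0, 0.8]
grip_width: 0.0004
time_s: 8.82
ee_pos: [0.6139, 0.0218, 0.037]
eef_rot: [3.141, -0.0, 2.633]
force: [0.8, -0.6, 1.6]
grip_width: 0.0001
time_s: 9.23
ee_pos: [0.6094, 0.0243, 0.037]
eef_rot: [3.141, -0.0, 2.634]
force: [0.5, -1.1, 0.2]
grip_width: 0.0005
tcp [0.6092 0.0244 0.037 ] tip low z [0.0448 0.047  0.0475 0.0476 0.0481 0.0487] 316
finger xy [0.5896 0.0059] [0.6245 0.0314]
(array([0.58179033, 0.03785661]), np.float64(0.001553501667092871), np.int64(128))
```

View pics/scene6.png

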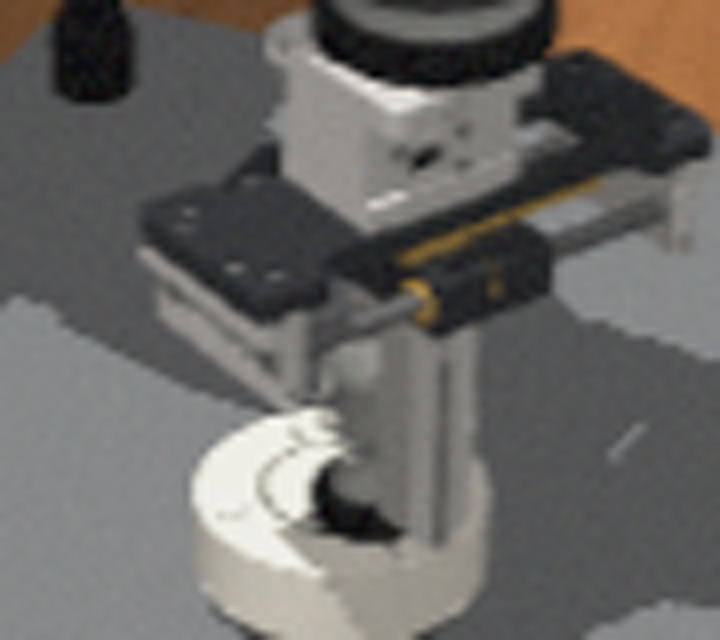

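The finger bottom at about (430,545) now meets the black base. The base's left edge has moved from 328 to 312, and the cup is upright. I continue slowly, then back off to measure.

```bash
python3 -m creep '{"translation":[[-0.9,0.5,0],[-1.7,1,0],[-2.6,1.5,0],[-3.5,2,0],[-4.4,2.5,0]],"yaw":[0,0,0,0,0],"gripper":[255,255,255,255,255]}'
python3 -m creep '{"translation":[[-0.9,0.5,0],[-1.7,1,0],[-2.6,1.5,0],[-3.5,2,0],[-4.4,2.5,0]],"yaw":[0,0,0,0,0],"gripper":[255,255,255,255,255]}'
python3 -m creep '{"translation":[[-0.9,0.5,0],[-1.7,1,0],[-2.6,1.5,0],[-3.4,2,0],[-3.4,2,0]],"yaw":[0,0,0,0,0],"gripper":[255,255,255,255,255]}'
python3 -m creep '{"translation":[[0.9,-0.5,0],[2.6,-1.5,0],[8,-4.5,0],[18,-10,0],[28,-16,0]],"yaw":[0,0,0,0,0],"gripper":[255,255,255,255,255]}'
python3 -m creep '{"translation":[[10,-6,0],[20,-12,0],[22,-14,10],[22,-14,40],[22,-14,70]],"yaw":[0,0,0,0,0],"gripper":[255,255,255,255,255]}'
python3 - <<'E'
from m import *
for n in("scene","top"):
    c=cam(n,n+"7.png",B[n],8); print(n,plinth_fit(c,n),cup(c,n,[.573,.045]))
E
```

```text
time_s: 9.7
ee_pos: [0.6048, 0.0269, 0.037]
eef_rot: [3.141, -0.0, 2.634]
force: [0.3, -0.8, 0.3]
grip_width: 0.0006
time_s: 10.12
ee_pos: [0.6003, 0.0295, 0.037]
eef_rot: [3.141, -0.0, 2.634]
force: [0.9, -0.3, 0.4]
grip_width: 0.0005
time_s: 10.53
ee_pos: [0.5967, 0.0316, 0.037]
eef_rot: [3.141, -0.0, 2.634]
force: [0.1, -0.8, 0.4]
grip_width: 0.0006
time_s: 10.95
ee_pos: [0.6254, 0.0153, 0.0371]
eef_rot: [3.141, -0.0, 2.634]
force: [0.7, -0.0, 0.2]
grip_width: 0.0007
time_s: 11.37
ee_pos: [0.6467, 0.0011, 0.1074]
eef_rot: [-3.141, -0.003, 2.634]
force: [1.1, 0.1, 0.1]
grip_width: 0.0009
scene (array([0.56820995, 0.04785238]), np.float64(0.00034820981226405526)) (array([0.57028282, 0.04803513]), np.float64(0.0004681314377212632), np.int64(120))
top (array([0.56893087, 0.04633691]), np.float64(0.0024875355917218277)) (array([0.54841477, 0.05063317]), np.float64(nan), np.int64(0))m.py:23: RuntimeWarning: Mean of empty slice.
  s=least_squares(lambda p:np.hypot(*(q-p).T)-r,p0,loss="soft_l1",f_scale=.0007); return s.x,np.abs(s.fun).mean()
  ret = ret.dtype.type(ret / rcount)
```

View pics/scene7.png

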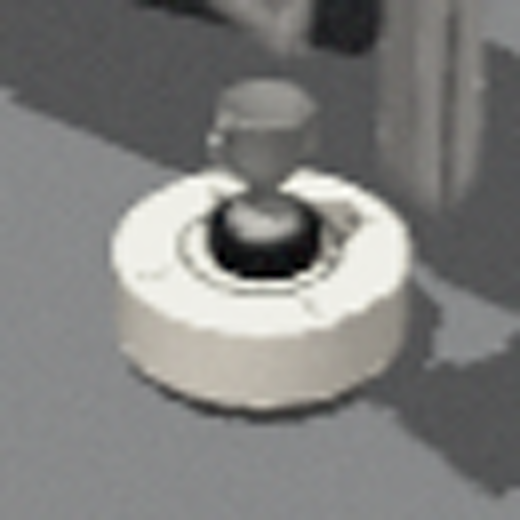

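The scene crop shows the cup upright with its base at x 208–320, inside the ring (178–345). The offset is about 2 mm against 6 mm allowed. Now I lift, move over to the button and check both with the top view.

```bash
python3 -m creep '{"translation":[[0,0,30],[0,0,60],[0,0,90],[-15,25,90],[-30,50,90]],"yaw":[0,0,0,0,0],"gripper":[255,255,255,255,255]}'
python3 -m creep '{"translation":[[-20,34,0],[-40,68,0],[-60,102,0],[-80,136,0],[-98,166,0]],"yaw":[0,0,0,0,0],"gripper":[255,255,255,255,255]}'
python3 -m creep '{"translation":[[-10,17,0],[-20,35,0],[-20,35,0],[-20,35,-30],[-20,35,-60]],"yaw":[0,0,0,0,0],"gripper":[255,255,255,255,255]}'
python3 - <<'E'
from m import *
o=ctrl.get_obs(); print(o["ee_pos"],((np.array([.4975,.2538])-o["ee_pos"][:2])*1e3).round(1),o["force"])
for n in("scene","top"):
    c=cam(n,n+"8.png",B[n],8); print(n,plinth_fit(c,n),cup(c,n,[.571,.046]))
E
```

```text
time_s: 11.88
ee_pos: [0.6197, 0.0509, 0.2047]
eef_rot: [3.136, 0.01, 2.632]
force: [0.7, 0.0, -0.7]
grip_width: 0.0006
time_s: 12.3
ee_pos: [0.5201, 0.2186, 0.2049]
eef_rot: [3.136, 0.009, 2.632]
force: [0.4, 0.3, 0.3]
grip_width: 0.0004
time_s: 12.72
ee_pos: [0.5007, 0.2538, 0.1455]
eef_rot: [3.133, 0.012, 2.633]
force: [0.1, 0.4, -0.9]
grip_width: 0.0006
[0.50069677 0.2537765  0.14549521] [-3.2  0. ] [ 0.0579016   0.35913529 -0.85879284]
scene (array([0.56829666, 0.04890495]), np.float64(0.0002651288916708447)) (array([0.57027701, 0.0479947 ]), np.float64(0.0004593755219656289), np.int64(120))
top (array([0.56982178, 0.04650508]), np.float64(0.0006585305637471191)) (array([0.57460449, 0.0460639 ]), np.float64(0.0038136679801254324), np.int64(163))
```

View pics/top8.png

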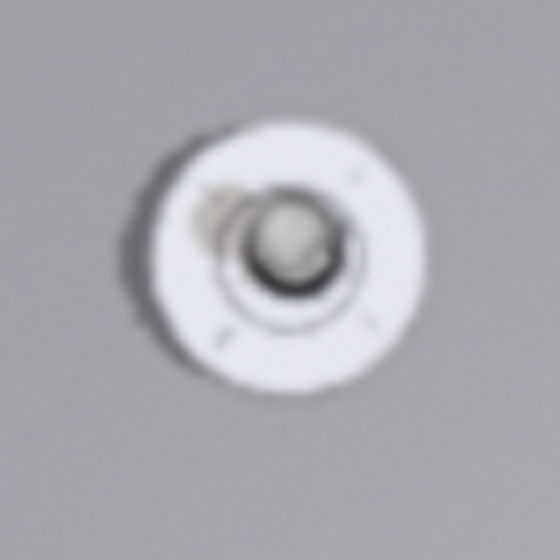

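In the top crop the base is at x 243–347, bottom 298, and the ring is centred at about (290,258) with its bottom at 332. The base is inside, but the margin is unclear at 2–4 mm. I measure the gap between ring and base more exactly by radial profiles.

```bash
cat > g.py <<'E'
from m import *
from scipy.ndimage import map_coordinates
def prof(c,p,z,th,r):
    X=np.stack([p[0]+r[None]*np.cos(th)[:,None],p[1]+r[None]*np.sin(th)[:,None],np.full((len(th),len(r)),z)],-1)@c["R"].T+c["t"]
    u=c["fx"]*X[...,0]/X[...,2]+c["cx"]; v=c["fy"]*X[...,1]/X[...,2]+c["cy"]
    return map_coordinates(c["pixels"].max(2).astype(float),[v,u],order=1)
th=np.arange(0,2*np.pi,np.pi/36)
def gap(n,p0,N=4):
    c=cam(n); im=np.mean([c["pixels"].astype(float)]+[cam(n)["pixels"].astype(float) for _ in range(N-1)],0)
    c["pixels"]=im
    pl,e=plinth_fit({**c,"pixels":im.round().astype(np.uint8)},n)
    r=np.arange(.022,.031,.0002); f=prof(c,pl,.04,th,r); i=f.argmin(1)
    k=(f.min(1)<np.minimum(f[:,0],f[:,-1])-12)&(i>4)&(i<len(r)-5)
    q=pl+np.c_[r[i]*np.cos(th),r[i]*np.sin(th)][k]
    R=least_squares(lambda a:np.hypot(*(q-a[:2]).T)-a[2],[*pl,.0265],loss="soft_l1",f_scale=.0007)
    print(n,"plinth",pl.round(4),"ring",R.x.round(4),k.sum(),"res",abs(R.fun).mean().round(5))
    o=-c["R"].T@c["t"]; d=np.arctan2(o[1]-p0[1],o[0]-p0[0])
    for z in((.0415,) if n=="scene" else (.0415,.053)):
        p=np.array(p0,float)
        t=d+np.radians(np.arange(-75,76,5))
        for _ in range(6):
            r=np.arange(.012,.027,.0002); f=prof(c,p,z,t,r)
            g=np.gradient(f,axis=1); i=np.argmax(g,1); q=p+np.c_[r[i]*np.cos(t),r[i]*np.sin(t)]
            p,e=fit(q,.02,p)
        print("  cup z",z,p.round(4),"res mm",round(e*1e3,2),"off ring mm",((p-R.x[:2])*1e3).round(1),"off plinth",((p-pl)*1e3).round(1))
gap("scene",[.570,.048]); gap("top",[.572,.046])
E
python3 g.py
```

```text
scene plinth [0.5683 0.049 ] ring [0.568  0.0488 0.0272] 33 res 0.00055
  cup z 0.0415 [0.5704 0.0476] res mm 1.04 off ring mm [ 2.4 -1.2] off plinth [ 2.1 -1.4]
top plinth [0.5699 0.0466] ring [0.5695 0.0465 0.027 ] 29 res 0.00055
  cup z 0.0415 [0.575 0.045] res mm 0.79 off ring mm [ 5.5 -1.5] off plinth [ 5.1 -1.5]
  cup z 0.053 [0.5737 0.0449] res mm 0.87 off ring mm [ 4.2 -1.6] off plinth [ 3.8 -1.7]
```

By the top view the base is 4.5 mm off, by the scene view 2.7 mm, against 6 mm allowed. That margin is thin, so I give one more gentle 3 mm nudge before pressing.

```bash
python3 -m creep '{"translation":[[0,0,35],[0,0,60],[20,-34,60],[40,-69,60],[60,-104,60]],"yaw":[0,0,0,0,0],"gripper":[255,255,255,255,255]}'
python3 -m creep '{"translation":[[20,-35,0],[40,-70,0],[60,-105,0],[80,-140,0],[87,-150,0]],"yaw":[0,0,0,0,0],"gripper":[255,255,255,255,255]}'
python3 -m creep '{"translation":[[0,0,-35],[0,0,-70],[0,0,-105],[0,0,-135],[0,0,-150]],"yaw":[0,0,0,0,0],"gripper":[255,255,255,255,255]}'
python3 - <<'E'
from m import *
c=cam("scene"); tip(c)
o=ctrl.get_obs(); print(o["ee_pos"],((np.array([.6254,.0153,.037])-o["ee_pos"])*1e3).round(1))
E
```

```text
time_s: 13.63
ee_pos: [0.5611, 0.1487, 0.2072]
eef_rot: [3.133, 0.012, 2.634]
force: [1.4, 0.1, -0.2]
grip_width: 0.0003
time_s: 14.05
ee_pos: [0.6496, -0.0062, 0.2073]
eef_rot: [3.134, 0.012, 2.63]
force: [0.3, -0.3, -0.7]
grip_width: 0.0004
time_s: 14.47
ee_pos: [0.648, -0.0059, 0.0535]
eef_rot: [3.136, 0.008, 2.63]
force: [0.5, -0.5, -0.3]
grip_width: 0.0005
tcp [ 0.6474 -0.0058  0.0519] tip low z [0.0649 0.0659 0.0664 0.0668 0.0673 0.0688] 288
finger xy [ 0.6319 -0.0245] [0.6609 0.0009]
[ 0.64735186 -0.00581313  0.05189467] [-22.   21.1 -14.9]
```

```bash
python3 -m creep '{"translation":[[0,7,-15],[0,7,-15],[-7,12,-15],[-15,17,-15],[-22,21,-15]],"yaw":[0,0,0,0,0],"gripper":[255,255,255,255,255]}'
python3 -m creep '{"translation":[[-5.2,3,0],[-10.5,6,0],[-15.7,9,0],[-20,11.4,0],[-22,12.6,0]],"yaw":[0,0,0,0,0],"gripper":[255,255,255,255,255]}'
python3 - <<'E'
from m import *
c=cam("scene"); tip(c)
o=ctrl.get_obs(); print(((np.array([.5938,.0331,.037])-o["ee_pos"])*1e3).round(1),o["eef_rot"])
E
```

```text
time_s: 14.93
ee_pos: [0.6253, 0.0156, 0.0387]
eef_rot: [3.136, 0.008, 2.63]
force: [-0.1, -0.4, -0.6]
grip_width: 0.0004
time_s: 15.35
ee_pos: [0.6029, 0.0285, 0.0389]
eef_rot: [3.136, 0.008, 2.631]
force: [-0.0, -0.0, -0.1]
grip_width: 0.0005
tcp [0.6028 0.0285 0.0388] tip low z [0.0469 0.0491 0.0505 0.053  0.053  0.0542] 303
finger xy [0.5868 0.0104] [0.6158 0.0355]
[-9.   4.6 -1.8] [3.13575504 0.00813508 2.63059241]
```

```bash
python3 -m creep '{"translation":[[-0.8,0.4,-2],[-1.7,0.9,-2],[-2.6,1.3,-2],[-3.4,1.8,-2],[-4.3,2.2,-2]],"yaw":[0,0,0,0,0],"gripper":[255,255,255,255,255]}'
python3 -m creep '{"translation":[[-0.9,0.5,0],[-1.8,0.9,0],[-2.7,1.4,0],[-3.6,1.9,0],[-4.6,2.4,0]],"yaw":[0,0,0,0,0],"gripper":[255,255,255,255,255]}'
python3 -m creep '{"translation":[[0,0,0],[0.9,-0.5,0],[2.6,-1.5,0],[8,-4.5,0],[18,-10,0]],"yaw":[0,0,0,0,0],"gripper":[255,255,255,255,255]}'
python3 -m creep '{"translation":[[20,-11,0],[32,-20,0],[32,-20,35],[32,-20,70],[32,-20,105]],"yaw":[0,0,0,0,0],"gripper":[255,255,255,255,255]}'
python3 -m creep '{"translation":[[0,0,35],[0,0,70],[-20,34,70],[-40,69,70],[-60,104,70]],"yaw":[0,0,0,0,0],"gripper":[255,255,255,255,255]}'
python3 -m creep '{"translation":[[-20,34,0],[-40,69,0],[-60,104,0],[-80,138,0],[-80,138,0]],"yaw":[0,0,0,0,0],"gripper":[255,255,255,255,255]}'
python3 g.py; python3 -c "
from h import *
o=ctrl.get_obs(); print(((np.array([.4975,.2538,.05])-o['ee_pos'])*1e3).round(1))"
```

```text
time_s: 15.82
ee_pos: [0.5985, 0.0307, 0.0368]
eef_rot: [3.136, 0.008, 2.63]
force: [-0.6, -0.6, -0.0]
grip_width: 0.0003
time_s: 16.23
ee_pos: [0.5939, 0.0331, 0.0368]
eef_rot: [3.136, 0.008, 2.63]
force: [0.1, 0.9, -0.5]
grip_width: 0.0005
time_s: 16.65
ee_pos: [0.612, 0.0232, 0.0369]
eef_rot: [3.136, 0.008, 2.631]
force: [0.0, 0.7, -0.2]
grip_width: 0.0006
time_s: 17.07
ee_pos: [0.6441, 0.0027, 0.1427]
eef_rot: [3.136, 0.007, 2.631]
force: [-0.4, -0.4, 0.3]
grip_width: 0.0002
time_s: 17.48
ee_pos: [0.5836, 0.1072, 0.213]
eef_rot: [3.136, 0.007, 2.629]
force: [0.4, 0.8, 0.4]
grip_width: 0.0007
time_s: 17.9
ee_pos: [0.5011, 0.2499, 0.2134]
eef_rot: [3.135, 0.007, 2.634]
force: [0.2, 0.2, 0.1]
grip_width: 0.0005
scene plinth [0.5685 0.0488] ring [0.5682 0.0485 0.027 ] 47 res 0.00065
  cup z 0.0415 [0.5682 0.0492] res mm 1.16 off ring mm [0.  0.6] off plinth [-0.2  0.4]
top plinth [0.57   0.0465] ring [0.5678 0.0469 0.0277] 5 res 0.00028
  cup z 0.0415 [0.572  0.0476] res mm 0.73 off ring mm [4.1 0.6] off plinth [2. 1.]
  cup z 0.053 [0.5709 0.0471] res mm 0.82 off ring mm [3.  0.1] off plinth [0.9 0.6]
[  -6.7    9.5 -162.9]
```

The cup is now within about 1 mm of centre. Next I go over the button and descend.

```bash
python3 -m creep '{"translation":[[-4,4,0],[-4,4,-40],[-4,4,-80],[-4,4,-120],[-4,4,-150]],"yaw":[0,0,0,0,0],"gripper":[255,255,255,255,255]}'
python3 -m creep '{"translation":[[0,0,-3],[0,0,-3],[0,0,-3],[0,0,-3],[0,0,-3]],"yaw":[0,0,0,0,0],"gripper":[255,255,255,255,255]}'
python3 - <<'E'
from m import *
c=cam("scene","scene9.png",(215,90,315,165),8)
o=ctrl.get_obs(); p=o["ee_pos"]; print(p,((np.array([.4975,.2538])-p[:2])*1e3).round(1),o["force"])
P=cloud(c); m=(np.hypot(P[...,0]-p[0],P[...,1]-p[1])<.025)&(P[...,2]>.042)&(P[...,2]<.13); print(np.sort(P[m][:,2])[:5])
E
```

```text
time_s: 18.72
ee_pos: [0.4991, 0.2477, 0.06]
eef_rot: [3.138, 0.006, 2.627]
force: [-0.1, 0.4, 0.1]
grip_width: 0.0003
time_s: 19.13
ee_pos: [0.5001, 0.2481, 0.0591]
eef_rot: [3.135, 0.008, 2.627]
force: [-1.5, -0.2, 0.3]
grip_width: 0.0007
[0.49992512 0.24806444 0.05873724] [-2.4  5.7] [-0.17404721 -0.52599303 -0.07636296]
[0.04209574 0.04258626 0.04338937 0.06959852 0.07070228]
```

View pics/scene9.png

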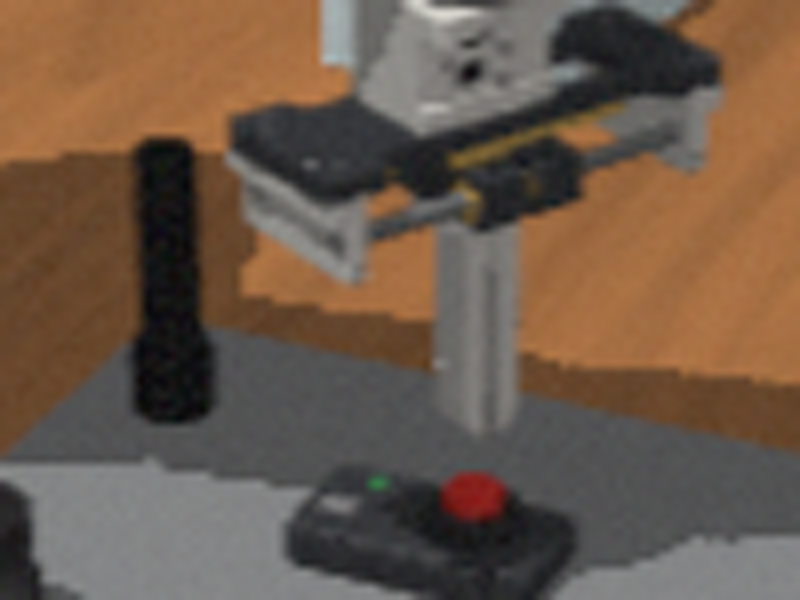

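The closed fingertip at (480,430) hangs above the red button at (474,497), with nothing else near. I correct the xy and descend.

```bash
python3 -m creep '{"translation":[[-2.4,5.7,0],[-2.4,5.7,-8],[-2.4,5.7,-16],[-2.4,5.7,-24],[-2.4,5.7,-26]],"yaw":[0,0,0,0,0],"gripper":[255,255,255,255,255]}'
python3 -m creep '{"translation":[[0,0,-1],[0,0,-2],[0,0,-3],[0,0,-4],[0,0,-4]],"yaw":[0,0,0,0,0],"gripper":[255,255,255,255,255]}'
python3 -m creep '{"translation":[[0,0,-1],[0,0,-2],[0,0,-3],[0,0,-3],[0,0,-3]],"yaw":[0,0,0,0,0],"gripper":[255,255,255,255,255]}'
```

```text
time_s: 19.6
ee_pos: [0.4967, 0.2534, 0.0307]
eef_rot: [3.138, 0.006, 2.627]
force: [0.7, 1.1, -1.0]
grip_width: 0.0009
time_s: 20.02
ee_pos: [0.4967, 0.2533, 0.0268]
eef_rot: [3.138, 0.006, 2.627]
force: [-2.1, -1.1, 2.8]
grip_width: 0.0007
time_s: 20.43
ee_pos: [0.4969, 0.2534, 0.0252]
eef_rot: [3.137, 0.007, 2.627]
force: [-7.7, -3.9, 18.6]
grip_width: 0.0003
```

```bash
python3 -m creep '{"translation":[[0,0,-1],[0,0,-2],[0,0,-2],[0,0,-2],[0,0,-2]],"yaw":[0,0,0,0,0],"gripper":[255,255,255,255,255]}'
python3 - <<'E'
from m import *
c=cam("scene","scene10.png",(235,120,305,165),10)
E
```

```text
time_s: 20.85
ee_pos: [0.497, 0.2534, 0.025]
eef_rot: [3.137, 0.007, 2.627]
force: [-12.0, -5.9, 25.8]
grip_width: 0.0007
```

The force rose from 2.8 N at z .0268 (matching the spring at about 3.4 mm) to a hard stop near z .025, so the button is fully down. I release, retreat and check.

```bash
python3 -m creep '{"translation":[[0,0,2],[0,0,6],[0,0,20],[0,0,50],[0,0,80]],"yaw":[0,0,0,0,0],"gripper":[255,255,255,255,255]}'
python3 -m creep '{"translation":[[0,0,35],[0,0,70],[-30,25,80],[-60,50,80],[-90,75,80]],"yaw":[0,0,0,0,0],"gripper":[255,255,255,255,255]}'
python3 -m creep '{"translation":[[-30,25,0],[-60,50,0],[-90,75,0],[-120,100,0],[-120,100,0]],"yaw":[0,0,0,0,0],"gripper":[255,255,255,255,255]}'
python3 g.py
python3 - <<'E'
from h import *
from scipy.ndimage import median_filter
for n in("scene","top"):
    c=cam(n); h=cv2.cvtColor(c["pixels"],cv2.COLOR_RGB2HSV); P=cloud(c)
    m=((h[...,0]<8)|(h[...,0]>172))&(h[...,1]>150)&(h[...,2]>80)
    k=cv2.connectedComponentsWithStats(m.astype(np.uint8))
    for i in range(1,k[0]):
        if k[2][i,4]>20: print(n,"red",k[2][i],np.median(P[k[1]==i],0).round(4))
    a=cv2.cvtColor(cv2.resize(cv2.imread(f"pics/{n}0.png"),(512,384),interpolation=cv2.INTER_AREA),cv2.COLOR_BGR2GRAY).astype(int)
    b=cv2.cvtColor(c["pixels"],cv2.COLOR_RGB2GRAY).astype(int)
    d=(median_filter(abs(a-b),3)>25).astype(np.uint8); k=cv2.connectedComponentsWithStats(d)
    print(n,"changed",[k[2][i].tolist() for i in range(1,k[0]) if k[2][i,4]>12])
o=ctrl.get_obs(); print(o["time_s"],o["ee_pos"],o["force"])
E
```

```text
time_s: 21.32
ee_pos: [0.4965, 0.2532, 0.1051]
eef_rot: [3.138, 0.006, 2.627]
force: [0.4, -0.1, -0.1]
grip_width: 0.0003
time_s: 21.73
ee_pos: [0.4058, 0.3288, 0.1859]
eef_rot: [3.137, 0.007, 2.625]
force: [0.6, 0.7, -0.1]
grip_width: 0.0001
time_s: 22.15
ee_pos: [0.2815, 0.4319, 0.186]
eef_rot: [3.136, 0.006, 2.63]
force: [1.0, -0.4, 0.3]
grip_width: 0.0008
scene plinth [0.5685 0.0487] ring [0.5682 0.0486 0.027 ] 47 res 0.00064
  cup z 0.0415 [0.5683 0.0492] res mm 1.15 off ring mm [0.  0.6] off plinth [-0.2  0.4]
top plinth [0.5699 0.0466] ring [0.5684 0.0481 0.0264] 6 res 0.00017
  cup z 0.0415 [0.572  0.0475] res mm 0.72 off ring mm [ 3.6 -0.5] off plinth [2.1 0.9]
  cup z 0.053 [0.5708 0.0471] res mm 0.8 off ring mm [ 2.4 -1. ] off plinth [0.9 0.5]
scene red [400 110   5  17  53] [0.8303 0.4585 0.1172]
scene red [270 149   8   6  39] [0.4969 0.2508 0.0378]
scene changed [[25, 0, 11, 42, 239], [37, 0, 9, 71, 299], [195, 0, 8, 2, 14], [192, 0, 59, 55, 1156], [224, 25, 41, 29, 459], [94, 38, 6, 4, 16], [26, 43, 5, 4, 16], [88, 46, 11, 21, 176], [33, 50, 3, 7, 16], [25, 65, 8, 15, 
[... 157 characters left out ...]
12, 6, 46], [66, 119, 16, 15, 75], [175, 118, 57, 23, 371], [129, 122, 40, 19, 177], [151, 154, 10, 9, 57], [269, 174, 5, 5, 13], [259, 176, 27, 24, 358]]
top red [90 79  9 13 46] [0.8305 0.4597 0.1089]
top red [167 198   9   9  67] [0.4978 0.2542 0.0391]
top changed [[228, 161, 25, 23, 378], [31, 226, 168, 158, 6424], [0, 277, 31, 32, 527], [0, 281, 139, 103, 4897], [68, 298, 9, 3, 17], [214, 314, 16, 15, 126], [232, 314, 12, 6, 31], [99, 347, 8, 4, 22], [265, 347, 17, 15, 103], [258, 353, 9, 7, 24], [285, 352, 25, 32, 273], [96, 354, 11, 6, 28], [96, 366, 42, 9, 263], [254, 370, 11, 6, 27], [140, 379, 5, 5, 17]]
22.65 [0.28634238 0.42841276 0.18590913] [-0.48583009 -0.24202941  1.16959396]
```

```bash
python3 -c "
from station import ctrl
print(ctrl.hand_in())"
```

```text
the job is handed in; nothing more can be done
None
```

The cup's base now stands inside the plinth's printed ring, the red shutter button was pressed and came back up, and I handed the job in at 22.7 s of the 51 s allowed.

**Cup:** I moved it with two slow fingertip pushes at its base, about 12 mm/s, rather than separate taps. In the last check its base was about 0.5 mm off the plinth centre in the scene view and about 1 mm off in the top view. Up to 6 mm is allowed. The top view's own ring fit had too few points to trust (it gave 2.5–3.6 mm), so I used the plinth outline there.

**Button:** It pressed down on its spring to a hard stop at about 26 N. The press picture couldn't be viewed because the picture limit was reached, so "fully down" rests on the force and position readings. After release the button top measured at its starting height.

**What went wrong:** My first approach rode too high and tipped the cup against the fingers for a moment. The fingertips ended about 28 mm higher than the stated geometry. I backed off slowly; the cup settled upright where it had been, and I then lowered the fingers using heights measured by the camera.

**Everything else:** Comparing pictures from before and after showed changes only at the cup and around the arm and its shadows. The top-view change around the arm also covers the torch's area, so I did not separately confirm the torch there. The fingers passed over that area well above its height.

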